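Brake lever check on a microscope boom stand

ROBOT

A 7-joint arm with a two-finger parallel gripper is mounted at the origin on the work surface. World frame = base frame: x ahead of the robot, y to its left, z up, the work surface at z = 0. Lengths are in mm, angles in rad, forces in N, time in s.
With the tool pointing down it reaches from about 425 to 1025 mm from the base axis. Payload 9.4 kg.
Tool frame: the origin (TCP) lies where the fingers leave the gripper's body, on its centre line; the fingertips stand 84 mm ahead of it and the grasp point (between the pads) lies 65 mm ahead of it (robot.tips_ahead is the distance from the TCP to the fingertips, in mm); z points along the fingers, y is the line along which they close (so a half turn about z gives the same grasp; the last joint's range is limited). The gripper opens to 93 mm and grips with 3 to 60 N. Pads are 15 mm wide; open, the fingers measure 128 mm over their backs; the gripper's body (75 mm by 188 mm) begins 65 mm behind the grasp point.
Start: joints at [1.262, 0.599, -0.003, 1.599, 0.002, 0.943, -0.08], TCP at [166.548, -705.61, 302.718] pointing down, gripper open.
Joint ranges: [-2.57, 2.57], [-0.35, 1.97], [-1.29, 1.29], [0.11, 2.56], [-1.05, 4.19], [0.11, 1.86], [-2.63, 2.63]. Speed limits (rad/s): [2.22, 2.22, 3.01, 3.01, 3.14, 3.14, 3.14].

INTERFACE

Orientations are given as a rotation vector (axis times angle).
In Python, from station import robot gives the robot as it stands. The module is installed in compiled form; this text tells all that it offers.
- The arm moves only by the tool jog_arm, never from a script. Its argument "motion" is a list of rows, each an object of numbers: "x", "y", "z": the shift along the world's x, y, z in mm; "roll": the turn about the world's z in units of 8 degrees (1.0 is 8 degrees). A call has 1 to 5 rows; each row is the pose to reach, as a shift and turn from the pose commanded when the call began; what a row does not reach only later rows make up. A row lasts 1/10 s, in which the tool goes at most 50 mm and 8.59 degrees, less where a joint would pass 70% of its speed; a pose out of reach is approached as far as the arm can. A call with a gripper value outside its range is refused whole. "grip" is the closure, from -1 (fully open) to 1 (shut), set as the call begins (left out, the last holds). The fingers move at their own pace and stop on an object; the grip force is fixed at half the most. Time passes only in rows, so rows that repeat a pose let the fingers close. It gives the time, the measured TCP pose, the force, the opening and the grip force at its end, in the units of the state.
- robot.get_obs(): the state, without advancing time (a new reading comes with each control period).
- robot.snapshot(name): name is "side" or "top" or "wrist"; returns the picture (400x640x3 uint8, blue, green, red); there is no depth.
- robot.get_calibration(name): a dict with "camera_matrix" (3x3 intrinsics, pixels), "distortion" ([k1, k2, p1, p2, k3] as OpenCV has them; the pictures are not rectified), "R" (3x3) and "t" (3): a world point X has camera coordinates R X + t; the wrist camera has in their place "hand_eye" (4x4, takes a point from camera to tool coordinates, whose origin is the TCP and whose axes are the flange's). Camera axes: x right, y down, z forward; pixel columns grow to the right and rows downward; lengths in mm; the calibration is good to about 2 mm. A picture is of the moment at which its call begins: read the wrist's pose just before it. get_calibration takes no time and is no camera call.
- robot.hand_in(): hands the job in; it is judged then, once.
The state is a dict: "time": time; "q": joint angles; "qvel": joint speeds; "joint_efforts": joint torques, N m; "eef_pos": TCP position; "tool_rot": TCP orientation; "ft_force": force on the tool from outside, world axes, zero at the start; "torque": the same for the moment, N m; "width": opening from 0.0 (shut) to 1.0 (fully open); "grip_force": force on a finger pad.
Only numpy, scipy, OpenCV 4.12 (cv2) and the standard library are available. Lean on these libraries where they do the work, as an engineer would, in place of code of your own. Each camera call takes 0.05 s, during which the arm holds its last target. There are 200 camera calls.

TASK

Check the brake on the boom stand that has the long, ball-ended hand lever: with the backs of the fingers press that lever in towards its guide bar until it comes up firmly against its stop, short of the bar, hold it there for about two seconds, then ease it back out slowly under the fingers, never letting it snap back, and move clear. Only press the lever, without forcing it: do not grip it or touch the guide bar, do not work the short lever of the other stand, and leave everything else on the bench where it stands.

Things in the scene. Friction and masses are not known exactly. Their poses are not given: they have to be found in the camera images.
- brake_stand: the boom stand to be checked: fixed grey round base 150 mm across, a 25 mm column and a black clamp block (top 164 mm above the bench). Origin: centre of the base's underside; z up, y along the guide bar to its free end, x across it: the lever lies on the -x side and swings in towards +x. It stands to the left or to the right of the other stand and is turned up to 0.35 rad either way.
- brake_bar: this stand's guide bar with black rubber grip, 26 mm in diameter, level, its axis 150 mm above the bench, reaching from the clamp block to 181 mm from the stand's axis along y; origin where the bar leaves the column, 15 mm from the stand's axis, on the bar's axis; axes as the stand's. Not to be touched.
- brake_lever (a joint): the long brake lever: dark steel blade 8 mm thick (with a 2 mm rubber strip along its inner face), 18 mm high (141 to 159 mm above the bench), 125 mm long, with a 20 mm ball on its free end; it swings level. Value in rad: 0 fully out, growing as it is pressed in; a solid stop ends it at 0.36, the blade then parallel to the bar with a gap of 14 mm left between them.
- brake_pivot (a point): upright pivot of the long lever, at the blade's mid height and middle plane, at x = -31 mm, y = 34 mm from the stand's axis. A spring always pushes the lever out: 95 mm from the pivot it takes about 3 N to start it and 7 N to bring it to the stop. Let go, it snaps back at several rad/s; a finger that backs off at no more than about 50 mm/s lets it out slowly enough.
- brake_face (a point): point on the outer face of the long lever's blade (turned away from the bar), half-way up, 95 mm from the pivot along the blade, 30 mm short of the ball's centre, 4 mm off the middle plane; it moves and turns with the lever: x square to the blade towards the bar (the way to press), y along the blade to the ball, z up. The space above levers and bars is free.
- clutch_stand: the other boom stand, not to be worked: fixed grey round base 150 mm across, a 25 mm column and a black clamp block (top 164 mm above the bench). Origin: centre of the base's underside; z up, y along the guide bar to its free end, x across it: the lever lies on the -x side and swings in towards +x.
- clutch_bar: guide bar of the other stand, same size and placing as the first. Not to be touched.
- clutch_lever (a joint): the short lever of the other stand: same blade, but only 62 mm long and without a ball; sprung, 0 rad fully out. To be left alone.
- clutch_face (a point): point on the outer face of the short lever, half-way up, 45 mm from its pivot.
- bottle: reagent bottle, 54 mm across, 105 mm high, standing between the stands; origin at the centre of its underside
- beaker: glass beaker, 60 mm across, 75 mm high, on the left; origin at the centre of its underside
- dish: covered glass dish, 92 mm across, 18 mm high, on the left; origin at the centre of its underside
- driver: screwdriver, 150 mm long, lying crosswise between the stands, on the robot's side; origin under its middle, x along it
- jar: amber jar with white cap, 52 mm across, 60 mm high, on the left; origin at the centre of its underside
- tipbox: pipette tip box, 87 x 122 x 63 mm, white with a blue lid, on the right; origin at the centre of its underside

How it is judged (in metres and radians):
On the way:
1. the long lever is held against its stop by the fingers for a second (value of joint brake_lever above 0.335 rad and contact force between the fingers and brake_lever above 1.5 N), for 1 s.
At the end, for the whole second after the job is handed in: The long lever has been held within 0.025 rad of its stop by the fingers for 1 s and is fully out again (within 0.03 rad) and still; the short lever is out (within 0.03 rad); every loose thing is within 20 mm of where it stood, and bottle, beaker and jar are upright (within 0.35 rad) (value of joint each of brake_lever, clutch_lever below 0.03 rad and velocity of joint brake_lever between -0.05 and 0.05 rad/s and not (distance of bottle from where it was at the start of the episode above 0.02 m) and not (distance of beaker from where it was at the start of the episode above 0.02 m) and not (distance of dish from where it was at the start of the episode above 0.02 m) and not (distance of driver from where it was at the start of the episode above 0.02 m) and not (distance of jar from where it was at the start of the episode above 0.02 m) and not (distance of tipbox from where it was at the start of the episode above 0.02 m) and not (angle between bottle's own z axis and vertical above 0.35 rad) and not (angle between beaker's own z axis and vertical above 0.35 rad) and not (angle between jar's own z axis and vertical above 0.35 rad)); the robot touches nothing.
It fails at once if the long lever snaps back out (faster than 1.5 rad/s, about 140 mm/s at the marked point) (velocity of joint brake_lever below -1.5 rad/s).
It fails at once if the long lever is forced with more than 40 N (contact force between any of the fingers, the arm and brake_lever above 40 N).
It fails at once if the long lever is gripped or hooked from its inner side (more than 1.5 N), or a guide bar is touched with more than 3 N (contact force between the fingers and brake_lever_c3 above 1.5 N or contact force between any of the fingers, the arm and brake_bar above 3 N or contact force between any of the fingers, the arm and clutch_bar above 3 N).
It fails at once if the short lever is worked (more than 0.06 rad) (value of joint clutch_lever above 0.06 rad).
It fails at once if a loose thing is lifted, carried or pushed more than 20 mm, or bottle, beaker or jar is tipped (distance of any of bottle, beaker, dish, driver, jar, tipbox from where it was at the start of the episode above 0.02 m or angle between any of bottle, beaker, jar's own z axis and vertical above 0.35 rad).
It also fails if it takes over 51 s, if anything falls off the work surface, if the arm or the gripper's body presses on something with over 40 N, if the wrist force passes 120 N, or if a joint passes its speed limit or range.

## Working session

There is one attempt and no reset: what is moved stays moved. The work goes in short steps, Python scripts to look and compute and a tool call to move; the robot and the scene stay as the last step left them, time stands still between calls to the robot, and variables do not carry over. Pictures are saved under pics/ and viewed, at most 10 in all, crops included, and the job is handed in when it is done.

Besides the shell and the picture viewer there is one more tool, called after ">>>" as name(argument=value, ...), one argument or row to a line, values as JSON. jog_arm: Moves the arm, as the interface text tells. Its arguments: {"type":"object","properties":{"motion":{"type":"array","items":{"type":"object","properties":{"x":{"type":"number"},"y":{"type":"number"},"z":{"type":"number"},"roll":{"type":"number"}}}},"grip":{"type":"number"}},"required":["motion"]}

```bash
mkdir -p pics
python3 - <<'E'
from station import robot
import cv2
print(robot.get_obs())
for n in("top","side"):
    cv2.imwrite(f"pics/{n}0.png",robot.snapshot(n)); c=robot.get_calibration(n); print(n,c)
print(robot.get_calibration("wrist"))
E
```

```text
{'time': 0.0, 'q': array([ 1.26233619,  0.60012456, -0.00251904,  1.6001344 ,  0.00182923,
        0.94292778, -0.07983517]), 'qvel': array([ 0.00068471,  0.00099874, -0.0014191 , -0.00111667, -0.00149636,
        0.00097852, -0.0013556 ]), 'joint_efforts': array([ 9.13257736e-04, -7.65079737e+01,  1.49789404e+00, -2.52350593e+01,
       -5.22746681e-02,  1.67560985e-02,  1.62481883e-04]), 'eef_pos': array([ 166.41438663, -705.26283666,  301.8590297 ]), 'tool_rot': array([-3.11897933e+00, -3.63086518e-01,  5.72349409e-04]), 'ft_force': array([0.1259943 , 0.57640383, 0.46631961]), 'torque': array([ 0.01225308, -0.04703669, -0.0134486 ]), 'grip_force': 0.0, 'width': 1.0003204166066337}
top {'camera_matrix': array([[486.9279102 ,   0.        , 316.53924005],
       [  0.        , 486.9279102 , 196.03571777],
       [  0.        ,   0.        ,   1.        ]]), 'distortion': array([-0.12562692,  0.        ,  0.        ,  0.        ,  0.        ]), 'R': array([[-0.06728715, -0.99771637, -0.00587253],
       [-0.97312722,  0.06692567, -0.22032788],
       [ 0.22021775, -0.00911051, -0.9754
[... 453 characters left out ...]
.83934576, -0.53834908]]), 't': array([ 502.83483712,  110.34177   , 1285.44047018])}
{'camera_matrix': array([[345.71555127,   0.        , 320.91786596],
       [  0.        , 345.71555127, 200.00020083],
       [  0.        ,   0.        ,   1.        ]]), 'distortion': array([-0.06855533,  0.        ,  0.        ,  0.        ,  0.        ]), 'hand_eye': array([[ 1.03483614e-03, -9.61827666e-01, -2.73653925e-01,
         7.62286773e+01],
       [ 9.99999419e-01,  1.07764260e-03, -6.10600568e-06,
         4.75807179e-02],
       [ 3.00774053e-04, -2.73653760e-01,  9.61828222e-01,
        -8.20623352e+01],
       [ 0.00000000e+00,  0.00000000e+00,  0.00000000e+00,
         1.00000000e+00]])}
```

View pics/top0.png

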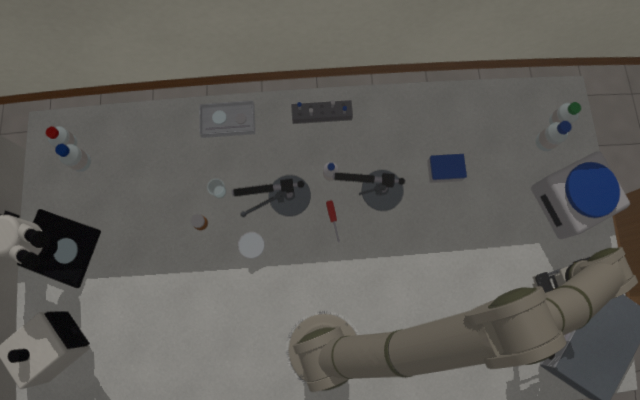

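View pics/side0.png

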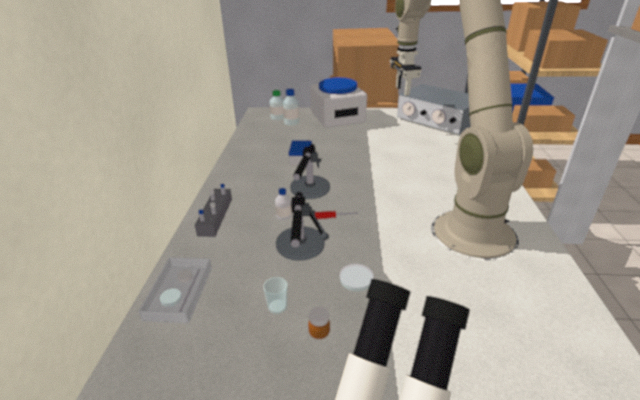

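```bash
cat > h.py <<'E'
import numpy as np, cv2
from station import robot
def ray(name,uv):
    c=robot.get_calibration(name)
    p=cv2.undistortPoints(np.array([[uv]],float),c["camera_matrix"],c["distortion"])[0,0]
    if name=="wrist":
        o=robot.get_obs(); R=cv2.Rodrigues(o["tool_rot"])[0]; H=c["hand_eye"]
        return R@H[:3,3]+o["eef_pos"], R@H[:3,:3]@np.r_[p,1]
    return -c["R"].T@c["t"], c["R"].T@np.r_[p,1]
def at(name,uv,z):
    o,d=ray(name,uv); return (o+d*(z-o[2])/d[2]).round(1)
def proj(name,X):
    c=robot.get_calibration(name)
    return cv2.projectPoints(np.array(X,float).reshape(-1,3),cv2.Rodrigues(c["R"])[0],c["t"],c["camera_matrix"],c["distortion"])[0][:,0]
E
python3 - <<'E'
import cv2
im=cv2.imread("pics/top0.png")[150:260,185:335]
cv2.imwrite("pics/crop1.png",cv2.convertScaleAbs(cv2.resize(im,None,fx=5,fy=5,interpolation=cv2.INTER_CUBIC),alpha=1.5,beta=20))
E
```

```text
(no output)
```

View pics/crop1.png

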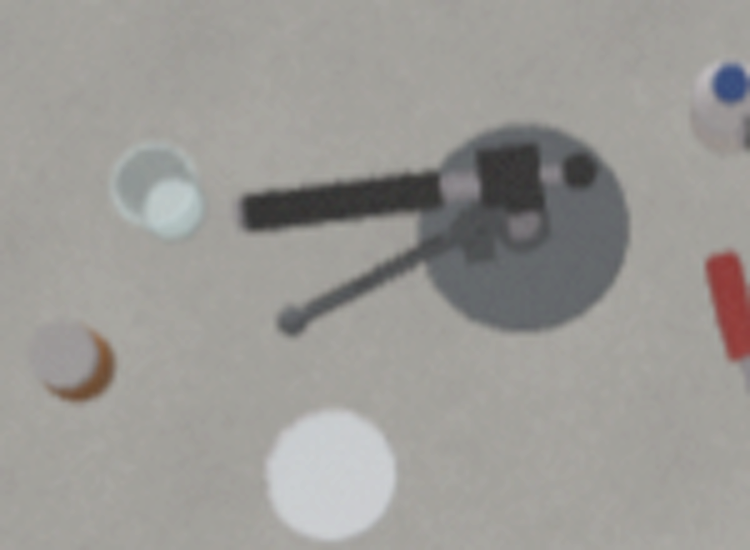

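The crop shows the brake stand: its base centre is at crop (523,228), the bar runs from (440,188) to its end at (243,213), and the lever ball is at (291,320). The dish is at (331,474), the jar at (65,355) and the beaker at (155,185).

Run:
```python
from h import *
from scipy.optimize import least_squares
f=lambda u,v:np.array([185+(u+.5)/5-.5,150+(v+.5)/5-.5])
pix=np.array([f(523,228),f(291,320),f(243,213),f(440,189),f(509,178)])
def stand(a,th=0):
    b=.36-th; ball=[-31-125*np.sin(b),34+125*np.cos(b),150]
    return np.array([[0,0,8],ball,[0,181,150],[0,65,150],[0,0,164]],float)
def W(p,P):
    c,s=np.cos(p[2]),np.sin(p[2]); return np.c_[P[:,0]*c-P[:,1]*s+p[0],P[:,0]*s+P[:,1]*c+p[1],P[:,2]]
P=stand(0)
for use in([0,1,2],[0,1,2,4]):
    r=least_squares(lambda p:(proj("top",W(p,P[use]))-pix[use]).ravel(),[600,100,0])
    print(r.x,r.fun.round(2))
p=r.x
b=.36
def face(th):
    b=.36-th; d=np.array([-np.sin(b),np.cos(b)]); n=np.array([-np.cos(b),-np.sin(b)])
    return np.r_[np.array([-31,34])+95*d+4*n,150]
print(W(p,np.array([face(0),face(.36),P[1],stand(0,.36)[1],[-31,34,150],[0,181,150]])))
print("ball",at("top",pix[1],150),"end",at("top",pix[2],150),"base",at("top",pix[0],8))
print("dish",at("top",f(331,474),18),"jar",at("top",f(65,355),60),"beaker",at("top",f(155,185),75))
s=proj("side",W(p,P)); print(s)
im=cv2.imread("pics/side0.png"); 
for q in s: cv2.circle(im,tuple(int(round(v*8)) for v in q),8,(0,255,0),-1,shift=3)
cv2.imwrite("pics/side1.png",cv2.resize(im[160:280,240:380],None,fx=5,fy=5,interpolation=cv2.INTER_CUBIC))
```

```text
[5.35684742e+02 8.56336665e+01 5.03519719e-02] [ 0.6   0.15  0.44 -0.09 -1.   -0.07]
[5.34976243e+02 8.60339049e+01 4.70790163e-02] [ 0.5   0.35  0.23 -0.01 -1.13 -0.02  0.42 -0.32]
[[461.12414078 204.19032489 150.        ]
 [493.94407318 213.24381437 150.        ]
 [452.91940365 233.32247704 150.        ]
 [496.52779232 243.39882051 150.        ]
 [502.4104957  118.53732204 150.        ]
 [526.45808815 266.83335468 150.        ]]
ball [452.9 234.1 150. ] end [526.1 263.1 150. ] base [536.4  87.7   8. ]
dish [368.9 229.7  18. ] jar [456.8 404.1  60. ] beaker [568.6 336.   75. ]
[[300.69371021 242.26005091]
 [324.85471445 236.07425458]
 [294.6407688  243.52373418]
 [297.45554709 216.53645892]
 [298.62951726 199.27376316]]
```

View pics/side1.png

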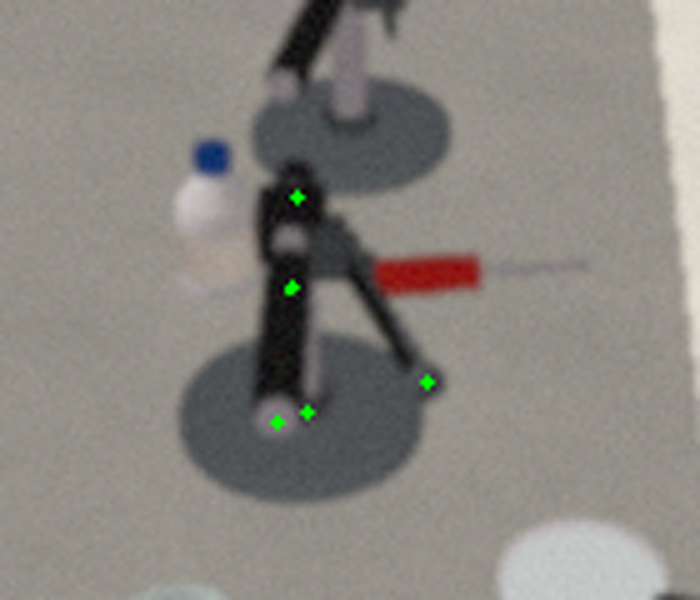

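The fit agrees with the side view to about 1 px. The brake stand is at (535, 86) with yaw 0.047 rad. The face point is about (461,204,150) when the lever is out and about (494,213,150) at the stop. I'll go over with the fingers shut, turning the closing axis to about 0.2 rad from world x.

>>> jog_arm(
  motion=[
    {"x":26,"y":41,"z":2,"roll":1},
    {"x":52,"y":82,"z":4,"roll":2},
    {"x":78,"y":123,"z":6,"roll":3},
    {"x":104,"y":164,"z":8,"roll":4},
    {"x":130,"y":205,"z":10,"roll":5},
  ],
  grip=1,
)

```text
time: 0.6
eef_pos: [297.2, -498.7, 312.6]
tool_rot: [-2.804, -1.417, 0.0]
ft_force: [1.0, -0.3, -0.4]
width: 0.619
grip_force: 0.0
```

>>> jog_arm(
  motion=[
    {"x":26,"y":41,"roll":1},
    {"x":52,"y":82,"roll":2},
    {"x":78,"y":123,"roll":3},
    {"x":104,"y":164,"roll":4},
    {"x":130,"y":205,"roll":5},
  ],
)

```text
invalid input at $.motion[0]: expected keys x, y, z, roll
```

>>> jog_arm(
  motion=[
    {"x":8,"y":48,"roll":0.5},
    {"x":16,"y":96,"roll":1},
    {"x":24,"y":144,"roll":1},
    {"x":32,"y":192,"roll":1},
    {"x":40,"y":240,"roll":1},
  ],
)

```text
invalid input at $.motion[0]: expected keys x, y, z, roll
```

>>> jog_arm(
  motion=[
    {"x":26,"y":41,"z":0,"roll":1},
    {"x":52,"y":82,"z":0,"roll":2},
    {"x":78,"y":123,"z":0,"roll":3},
    {"x":104,"y":164,"z":0,"roll":4},
    {"x":130,"y":205,"z":0,"roll":5},
  ],
)

```text
time: 1.1
eef_pos: [427.1, -293.9, 312.7]
tool_rot: [2.151, 2.29, -0.0]
ft_force: [1.1, -0.0, -0.2]
width: 0.187
grip_force: 0.0
```

>>> jog_arm(
  motion=[
    {"x":8,"y":48,"z":0,"roll":0.5},
    {"x":16,"y":96,"z":0,"roll":1},
    {"x":24,"y":144,"z":0,"roll":1},
    {"x":32,"y":192,"z":0,"roll":1},
    {"x":40,"y":240,"z":0,"roll":1},
  ],
)

```text
time: 1.6
eef_pos: [466.4, -53.9, 312.7]
tool_rot: [1.993, 2.429, -0.0]
ft_force: [0.6, -0.4, 0.4]
width: 0.007
grip_force: 0.0
```

>>> jog_arm(
  motion=[
    {"x":-9,"y":49,"z":0,"roll":0},
    {"x":-18,"y":98,"z":0,"roll":0},
    {"x":-27,"y":147,"z":0,"roll":0},
    {"x":-36,"y":196,"z":0,"roll":0},
    {"x":-46,"y":245,"z":0,"roll":0},
  ],
)

```text
time: 2.1
eef_pos: [419.9, 191.1, 312.7]
tool_rot: [1.993, 2.428, -0.0]
ft_force: [1.5, 0.9, 0.3]
width: 0.006
grip_force: 0.0
```

Run:
```python
from h import *
print(robot.get_obs()["eef_pos"])
w=robot.snapshot("wrist"); o=robot.get_obs(); np.save("o.npy",np.r_[o["eef_pos"],o["tool_rot"]])
cv2.imwrite("pics/w1.png",w)
c=robot.get_calibration("wrist"); R=cv2.Rodrigues(o["tool_rot"])[0]; H=c["hand_eye"]
Rc=R@H[:3,:3]; tc=R@H[:3,3]+o["eef_pos"]
pr=lambda X:cv2.projectPoints(np.array(X,float).reshape(-1,3),cv2.Rodrigues(Rc.T)[0],-Rc.T@tc,c["camera_matrix"],c["distortion"])[0][:,0]
X=[[461.1,204.2,150],[452.9,233.3,150],[526.5,266.8,150],[502.4,118.5,150]]
q=pr(X);print(q)
for a in q: cv2.circle(w,tuple(int(round(v)) for v in a),2,(0,255,0),-1)
cv2.imwrite("pics/w2.png",w)
```

```text
[419.86185577 191.05360761 312.6876082 ]
[[377.49819528 214.91895524]
 [376.48288803 175.38523678]
 [485.60228813 151.70444788]
 [399.54386234 320.65269313]]
```

View pics/w2.png

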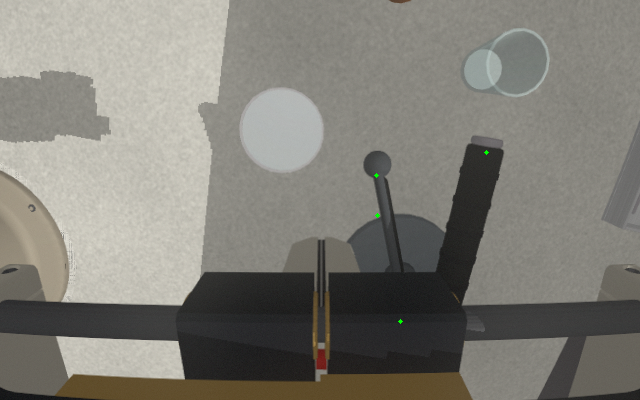

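The ball shows at (377,164) and my prediction was (376,175). The bar tip shows about (488,140). So the y estimate seems a few mm low while x agrees, and I'll check that numerically.

Run:
```python
from h import *
for n,uv in dict(ball=(377,164),end_top=(487.5,138),lever_outer_mid=(381,210),inner=(393,210),low=(390,265),high=(402,262),bar_l=(444,260),bar_r=(470,272)).items(): print(n,at("wrist",uv,150))
print("dish",at("wrist",(281.5,130),18))
o=robot.get_obs();c=robot.get_calibration("wrist");R=cv2.Rodrigues(o["tool_rot"])[0];H=np.linalg.inv(c["hand_eye"])
T=np.array([[x,y,84,1] for x in(-7.5,7.5) for y in(-17.5,17.5)])@H.T
print(cv2.projectPoints(T[:,:3],np.zeros(3),np.zeros(3),c["camera_matrix"],c["distortion"])[0][:,0])
```

```text
ball [451.2 241.5 150. ]
end_top [524.7 276.5 150. ]
lever_outer_mid [462.7 208.5 150. ]
inner [471.5 210.3 150. ]
low [481.1 166.2 150. ]
high [489.7 170.5 150. ]
bar_l [522.  178.8 150. ]
bar_r [546.  172.8 150. ]
dish [367.4 239.   18. ]Traceback (most recent call last):
  File "<stdin>", line 6, in <module>
cv2.error: OpenCV(4.12.0) /io/opencv/modules/calib3d/src/calibration_base.cpp:1490: error: (-215:Assertion failed) npoints >= 0 && (depth == CV_32F || depth == CV_64F) in function 'projectPoints'
```

The dish shows the same offset of about 8 mm in y, so this is a camera bias. It runs along the blade and does no harm, and contact will be felt by force. I'll descend on the robot's side of the lever.

>>> jog_arm(
  motion=[
    {"x":-3,"y":5,"z":-25,"roll":0},
    {"x":-5,"y":10,"z":-50,"roll":0},
    {"x":-5,"y":10,"z":-75,"roll":0},
    {"x":-5,"y":10,"z":-100,"roll":0},
    {"x":-5,"y":10,"z":-104,"roll":0},
  ],
)

```text
time: 2.65
eef_pos: [414.7, 198.8, 206.6]
tool_rot: [-1.99, -2.428, 0.006]
ft_force: [-0.5, 0.1, 0.2]
width: 0.002
grip_force: 0.0
```

>>> jog_arm(
  motion=[
    {"x":3,"y":0,"z":0,"roll":0},
    {"x":6,"y":0,"z":0,"roll":0},
    {"x":9,"y":0,"z":0,"roll":0},
    {"x":12,"y":0,"z":0,"roll":0},
    {"x":15,"y":0,"z":0,"roll":0},
  ],
)

```text
time: 3.15
eef_pos: [431.1, 199.3, 209.3]
tool_rot: [1.993, 2.428, 0.001]
ft_force: [-0.2, 0.8, 0.3]
width: 0.007
grip_force: 0.0
```

>>> jog_arm(
  motion=[
    {"x":2,"y":0,"z":0,"roll":0},
    {"x":4,"y":0,"z":0,"roll":0},
    {"x":6,"y":0,"z":0,"roll":0},
    {"x":8,"y":0,"z":0,"roll":0},
    {"x":10,"y":0,"z":0,"roll":0},
  ],
)

```text
time: 3.65
eef_pos: [440.7, 199.4, 208.7]
tool_rot: [-1.992, -2.429, 0.0]
ft_force: [0.3, -0.7, 0.4]
width: 0.005
grip_force: 0.0
```

>>> jog_arm(
  motion=[
    {"x":2,"y":0,"z":0,"roll":0},
    {"x":4,"y":1,"z":0,"roll":0},
    {"x":6,"y":1,"z":0,"roll":0},
    {"x":8,"y":2,"z":0,"roll":0},
    {"x":10,"y":2,"z":0,"roll":0},
  ],
)

```text
time: 4.15
eef_pos: [450.2, 201.7, 208.6]
tool_rot: [-1.991, -2.429, 0.001]
ft_force: [-5.1, 1.8, -0.1]
width: 0.004
grip_force: 1.9
```

>>> jog_arm(
  motion=[
    {"x":2,"y":1,"z":0,"roll":0},
    {"x":4,"y":1,"z":0,"roll":0},
    {"x":6,"y":2,"z":0,"roll":0},
    {"x":8,"y":2,"z":0,"roll":0},
    {"x":10,"y":3,"z":0,"roll":0},
  ],
)

```text
time: 4.65
eef_pos: [460.4, 204.4, 208.6]
tool_rot: [-1.992, -2.429, 0.001]
ft_force: [-4.7, 0.0, -0.4]
width: 0.006
grip_force: 2.4
```

>>> jog_arm(
  motion=[
    {"x":2,"y":1,"z":0,"roll":0},
    {"x":4,"y":1,"z":0,"roll":0},
    {"x":6,"y":2,"z":0,"roll":0},
    {"x":8,"y":2,"z":0,"roll":0},
    {"x":9,"y":2,"z":0,"roll":0},
  ],
)

```text
time: 5.15
eef_pos: [469.2, 206.6, 208.6]
tool_rot: [-1.992, -2.429, 0.001]
ft_force: [-6.6, 2.8, 1.9]
width: 0.005
grip_force: 3.3
```

>>> jog_arm(
  motion=[
    {"x":1,"y":0,"z":0,"roll":0},
    {"x":2,"y":0.5,"z":0,"roll":0},
    {"x":3,"y":0.5,"z":0,"roll":0},
    {"x":4,"y":1,"z":0,"roll":0},
    {"x":4,"y":1,"z":0,"roll":0},
  ],
)

```text
time: 5.65
eef_pos: [473.0, 207.3, 208.6]
tool_rot: [-1.992, -2.429, 0.002]
ft_force: [-7.7, 1.0, 0.8]
width: 0.004
grip_force: 3.5
```

>>> jog_arm(
  motion=[
    {"x":0.5,"y":0,"z":0,"roll":0},
    {"x":1,"y":0,"z":0,"roll":0},
    {"x":1.5,"y":0,"z":0,"roll":0},
    {"x":2,"y":0,"z":0,"roll":0},
    {"x":2,"y":0,"z":0,"roll":0},
  ],
)

```text
time: 6.15
eef_pos: [474.8, 207.6, 208.6]
tool_rot: [-1.991, -2.429, 0.002]
ft_force: [-7.3, 1.2, 0.6]
width: 0.004
grip_force: 3.7
```

>>> jog_arm(
  motion=[
    {"x":0.5,"y":0,"z":0,"roll":0},
    {"x":1,"y":0,"z":0,"roll":0},
    {"x":1.5,"y":0,"z":0,"roll":0},
    {"x":1.5,"y":0,"z":0,"roll":0},
  ],
)

```text
time: 6.55
eef_pos: [476.3, 207.8, 208.6]
tool_rot: [-1.991, -2.429, 0.001]
ft_force: [-8.6, 1.7, 1.3]
width: 0.004
grip_force: 3.8
```

>>> jog_arm(
  motion=[
    {"x":0.5,"y":0,"z":0,"roll":0},
    {"x":1,"y":0,"z":0,"roll":0},
    {"x":1,"y":0,"z":0,"roll":0},
  ],
)

```text
time: 6.85
eef_pos: [477.3, 207.8, 208.6]
tool_rot: [-1.991, -2.429, 0.001]
ft_force: [-7.9, 2.4, -0.4]
width: 0.003
grip_force: 3.9
```

>>> jog_arm(
  motion=[
    {"x":0.5,"y":0,"z":0,"roll":0},
    {"x":1,"y":0,"z":0,"roll":0},
    {"x":1,"y":0,"z":0,"roll":0},
  ],
)

```text
time: 7.15
eef_pos: [478.0, 207.9, 208.6]
tool_rot: [-1.99, -2.429, 0.002]
ft_force: [-8.5, 2.3, 1.8]
width: 0.006
grip_force: 4.4
```

>>> jog_arm(
  motion=[
    {"x":0.5,"y":0,"z":0,"roll":0},
    {"x":1,"y":0,"z":0,"roll":0},
    {"x":1,"y":0,"z":0,"roll":0},
  ],
)

```text
time: 7.45
eef_pos: [478.2, 207.9, 208.5]
tool_rot: [-1.99, -2.429, 0.003]
ft_force: [-11.6, 2.8, 3.5]
width: 0.005
grip_force: 6.0
```

The arm has come up against the stop: the position stays at 478.2 while the force rises. I'll add a touch more and hold.

>>> jog_arm(
  motion=[
    {"x":0.5,"y":0,"z":0,"roll":0},
    {"x":0.5,"y":0,"z":0,"roll":0},
    {"x":0.5,"y":0,"z":0,"roll":0},
    {"x":0.5,"y":0,"z":0,"roll":0},
    {"x":0.5,"y":0,"z":0,"roll":0},
  ],
)

```text
time: 7.95
eef_pos: [478.3, 208.0, 208.5]
tool_rot: [-1.989, -2.429, 0.004]
ft_force: [-13.8, 2.9, 4.0]
width: 0.008
grip_force: 6.7
```

>>> jog_arm(
  motion=[
    {"x":0,"y":0,"z":0,"roll":0},
    {"x":0,"y":0,"z":0,"roll":0},
    {"x":0,"y":0,"z":0,"roll":0},
    {"x":0,"y":0,"z":0,"roll":0},
    {"x":0,"y":0,"z":0,"roll":0},
  ],
)

```text
time: 8.45
eef_pos: [478.4, 207.9, 208.5]
tool_rot: [-1.989, -2.429, 0.004]
ft_force: [-14.2, 3.0, 4.3]
width: 0.003
grip_force: 6.7
```

Run:
```python
from h import *
w=robot.snapshot("wrist"); cv2.imwrite("pics/w3.png",w); print(robot.get_obs()["ft_force"])
```

```text
[-13.82857138   3.79719084   3.88990488]
```

View pics/w3.png

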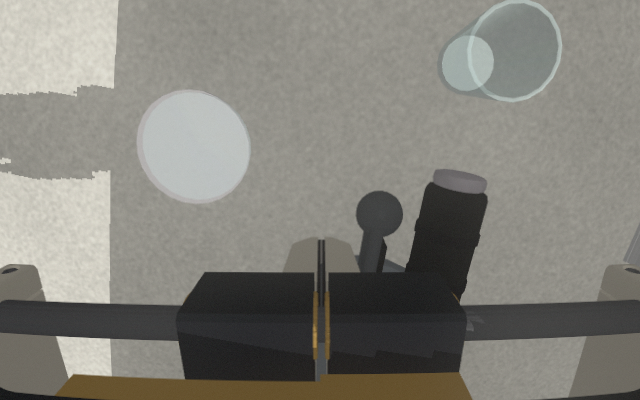

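The wrist view shows the blade (370,255) lying parallel to the bar (455,230) with a clear gap, and the finger's back on its outer face. I'll finish the hold and then ease out at 20 mm/s.

>>> jog_arm(
  motion=[
    {"x":0,"y":0,"z":0,"roll":0},
    {"x":0,"y":0,"z":0,"roll":0},
    {"x":0,"y":0,"z":0,"roll":0},
    {"x":0,"y":0,"z":0,"roll":0},
    {"x":0,"y":0,"z":0,"roll":0},
  ],
)

```text
time: 9.0
eef_pos: [478.4, 208.0, 208.5]
tool_rot: [-1.989, -2.429, 0.004]
ft_force: [-13.9, 3.7, 3.8]
width: 0.008
grip_force: 6.7
```

>>> jog_arm(
  motion=[
    {"x":0,"y":0,"z":0,"roll":0},
    {"x":0,"y":0,"z":0,"roll":0},
    {"x":0,"y":0,"z":0,"roll":0},
    {"x":0,"y":0,"z":0,"roll":0},
    {"x":0,"y":0,"z":0,"roll":0},
  ],
)

```text
time: 9.5
eef_pos: [478.3, 207.9, 208.5]
tool_rot: [-1.989, -2.429, 0.004]
ft_force: [-13.6, 3.2, 4.8]
width: 0.005
grip_force: 6.7
```

>>> jog_arm(
  motion=[
    {"x":-1,"y":0,"z":0,"roll":0},
    {"x":-2,"y":0,"z":0,"roll":0},
    {"x":-4,"y":-0.5,"z":0,"roll":0},
    {"x":-6,"y":-1,"z":0,"roll":0},
    {"x":-8,"y":-1.5,"z":0,"roll":0},
  ],
)

```text
time: 10.0
eef_pos: [471.8, 206.9, 208.6]
tool_rot: [-1.99, -2.429, -0.001]
ft_force: [-7.2, 4.1, -0.5]
width: 0.005
grip_force: 3.4
```

>>> jog_arm(
  motion=[
    {"x":-2,"y":-0.5,"z":0,"roll":0},
    {"x":-4,"y":-1,"z":0,"roll":0},
    {"x":-6,"y":-1.5,"z":0,"roll":0},
    {"x":-8,"y":-2,"z":0,"roll":0},
    {"x":-10,"y":-2.5,"z":0,"roll":0},
  ],
)

```text
time: 10.5
eef_pos: [462.2, 204.1, 208.7]
tool_rot: [-1.991, -2.429, -0.001]
ft_force: [-6.3, 2.8, -0.4]
width: 0.005
grip_force: 2.4
```

>>> jog_arm(
  motion=[
    {"x":-2,"y":-0.5,"z":0,"roll":0},
    {"x":-4,"y":-1,"z":0,"roll":0},
    {"x":-6,"y":-1.5,"z":0,"roll":0},
    {"x":-8,"y":-2,"z":0,"roll":0},
    {"x":-10,"y":-2.5,"z":0,"roll":0},
  ],
)

```text
time: 11.0
eef_pos: [452.5, 200.9, 208.7]
tool_rot: [1.992, 2.429, -0.0]
ft_force: [-3.9, -0.2, -0.1]
width: 0.006
grip_force: 1.8
```

>>> jog_arm(
  motion=[
    {"x":-2,"y":-0.5,"z":0,"roll":0},
    {"x":-4,"y":-1,"z":0,"roll":0},
    {"x":-6,"y":-1,"z":0,"roll":0},
    {"x":-8,"y":-1,"z":0,"roll":0},
    {"x":-10,"y":-1,"z":0,"roll":0},
  ],
)

```text
time: 11.5
eef_pos: [442.9, 200.0, 208.9]
tool_rot: [1.993, 2.428, 0.002]
ft_force: [0.2, 0.0, -0.4]
width: 0.002
grip_force: 0.0
```

>>> jog_arm(
  motion=[
    {"x":-2,"y":0,"z":0,"roll":0},
    {"x":-4,"y":0,"z":0,"roll":0},
    {"x":-6,"y":0,"z":0,"roll":0},
    {"x":-9,"y":0,"z":0,"roll":0},
    {"x":-13,"y":0,"z":0,"roll":0},
  ],
)

```text
time: 12.0
eef_pos: [429.4, 200.0, 208.8]
tool_rot: [1.992, 2.429, 0.0]
ft_force: [-0.0, -0.6, -0.1]
width: 0.003
grip_force: 0.0
```

The lever came out under the fingers and contact ended near x≈445. I'll back off a little more, lift clear, check and hand in.

>>> jog_arm(
  motion=[
    {"x":-10,"y":-5,"z":0,"roll":0},
    {"x":-10,"y":-5,"z":30,"roll":0},
    {"x":-10,"y":-5,"z":65,"roll":0},
    {"x":-10,"y":-5,"z":100,"roll":0},
    {"x":-10,"y":-5,"z":104,"roll":0},
  ],
)

```text
time: 12.5
eef_pos: [419.7, 195.4, 315.9]
tool_rot: [1.991, 2.427, 0.007]
ft_force: [-0.2, -0.3, -0.4]
width: 0.009
grip_force: 0.0
```

>>> jog_arm(
  motion=[
    {"x":0,"y":0,"z":0,"roll":0},
    {"x":0,"y":0,"z":0,"roll":0},
    {"x":0,"y":0,"z":0,"roll":0},
  ],
)

```text
time: 12.8
eef_pos: [419.0, 194.5, 311.5]
tool_rot: [-1.992, -2.429, 0.003]
ft_force: [0.5, -0.0, -0.1]
width: 0.004
grip_force: 0.0
```

Run:
```python
from h import *
w=robot.snapshot("wrist"); cv2.imwrite("pics/w4.png",w); o=robot.get_obs(); print(o["eef_pos"],o["ft_force"],np.abs(o["qvel"]).max())
```

```text
[419.07759612 194.5951611  311.59700147] [ 0.46677928 -0.57123438 -0.41462707] 0.00667005451817502
```

View pics/w4.png

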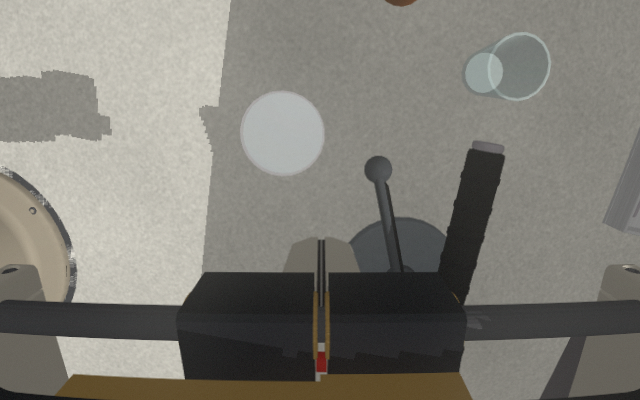

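The lever is fully out again, with the ball at (378,168) as before allowing for the 3.5 mm camera shift. The dish and beaker haven't moved, and the arm is clear.

```bash
python3 -c "
from station import robot
print(robot.hand_in())"
```

```text
the job is handed in; nothing more can be done
None
```

The long brake lever was pressed firmly to its stop and held there for over two seconds at about 14 N, then eased out at about 20 mm/s; the arm moved clear and the job is handed in, with no verdict returned.

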